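# Free a bottle from the ratchet clamp

### The job

Free the bottle from the ratchet clamp: press the pawl's thumb lever down gently with the fingertips, and keep it down, to lift the pawl off the ratchet wheel while you draw the sliding jaw all the way back. Then take the bottle out and set it down gently, upright, on the floor of the white tray, without disturbing the other things.

Things in the scene. Friction and masses are not known exactly. Their poses are not given: they have to be found in the camera images.
- clamp: Grey cast bench clamp, fixed, bed 248 x 66 mm on rubber feet. Origin under the bed, x along it to the fixed jaw (face at x +84, 66 high), z up. Bed top, where the bottle stands, 12 mm up. Rubber-lined sliding jaw on two rods; on the +y side of its carriage a toothed ratchet wheel (50 dia.) and the sprung pawl that stops the jaw running back; winding knob on the -y side. All is under 75 mm high.
- thumb_lever: The pawl's flat ridged steel tail, 46 x 22 mm; origin mid upper face, x to the wheel, z up (level within 2 deg., 61 mm over the bench). Pivot 37 mm ahead; upturned lip (13 high, inner face 20 mm behind) to draw the jaw back by. Sprung: pressed mid-face it takes 8 to 15 N, lifts the pawl clear after about 6 mm and at once bottoms on a rigid stop pin; over 20 N bends it. Let up, it locks the jaw.
- jaw (a joint): How far the sliding jaw is back, m: 0 clamped, 0.040 at its rigid rear stop. It moves along -x of the clamp with wheel, pawl and thumb lever. When the pawl comes clear the jaw's sprung pad kicks it back 4 to 6 mm; from there it must be drawn, about 4 N of drag. It stays where it is left.
- bottle: Square cream reagent bottle, white cap, 47 x 47 x 105 mm, 0.13 to 0.24 kg, standing between the jaws. Origin mid underside, z up; body to 76 mm, round ribbed cap 28 mm in diameter from 76 to 105 mm: lift it by the cap.
- tray: White enamel tray, fixed, open, 260 (x) x 310 (y) x 40 mm high; origin under its centre, z up. Walls slope; the flat floor spans about +-95 mm in x and +-110 mm in y and is 6 mm up where x > 0, 3 mm where x < 0 (no step is seen). The half x > 0, nearer the clamp, is empty.
- other_bottle: Round cream bottle, white cap, 50 mm wide, 139 mm high, origin mid underside; stands in the tray's half x < 0. Leave it alone.
- petri_dish: Flat round petri dish with lid, 62 mm across, 14 high, origin mid underside, on the bench in front of the clamp. Leave it alone.
- oil: Small brown dropper bottle, 29 mm wide, 92 high, origin mid underside, on the bench left of the clamp. Leave it alone.
Mind the look-alikes: they are no part of the job. What is shaped like the bottle but blue or red is not meant.

How it is judged:
By the outcome, as a careful person would: the job done as asked, in the order asked, and still so for the second after the job is handed in, with the robot touching nothing.
It also fails if it takes over 59 s, if anything falls off the work surface, if the arm or the gripper's body presses on something with over 40 N, if the wrist force passes 120 N, or if a joint passes its speed limit or range.

### The arm

A 6-joint arm with a two-finger parallel gripper is mounted at the origin on the work surface; the furniture and walls round the work are solid. World frame = base frame: x ahead of the robot, y to its left, z up, the work surface at z = 0. Lengths are in m, angles in rad, forces in N, time in s.
With the tool pointing down it reaches from about 0.35 to 0.85 m from the base axis. Payload 8.1 kg.
Tool frame: the origin (TCP) lies at the very end of the fingers, on their centre line; the grasp point (between the pads) lies robot.hold_point_z behind it (robot.hold_point_z is the distance from the TCP to the grasp point, in m); z points along the fingers, y is the direction in which the jaws open and shut (so a half turn about z gives the same grasp; the last joint's range is limited). The gripper opens to 93 mm and grips with 3 to 60 N. Pads are 15 mm wide; open, the fingers measure 128 mm over their backs; the gripper's body (75 mm by 188 mm) begins 65 mm behind the grasp point.
Start: joints at [-1.185, 0.13, 1.488, -0, 1.523, -0.085], TCP at [0.272, -0.535, 0.183] pointing down, gripper open.
Joint ranges: [-2.96, 2.96], [-0.89, 2.26], [0.02, 2.5], [-1.34, 4.48], [0, 2.73], [-2.66, 2.66]. Speed limits (rad/s): [2.39, 2.39, 2.79, 3.14, 3.14, 3.14].

### API

Orientations are given as a rotation vector (axis times angle).
In Python, from plant import robot, cams gives the robot as it stands. The module is installed in compiled form; this text tells all that it offers.
- The arm moves only by the tool step_arm, never from a script. Its argument "deltas" is a list of rows, each an object with "offset": the shift along the tool's x, y, z in cm, a list of three; "roll": the turn about the tool's z in rad. In form: [{"offset": [x, y, z], "roll": roll}, ...]. A call has 1 to 12 rows; each row shifts and turns the commanded pose from where the row before left it, along the tool's axes as they then stand; what a row does not reach is not made up. A row lasts 1/8 s, in which the tool goes at most 62.5 mm and 10.7 degrees, less where a joint would pass 70% of its speed; a pose out of reach is approached as far as the arm can. A call with a gripper value outside its range is refused whole. "fingers" is the finger opening in cm, from 0 to 9.3, set as the call begins (left out, the last holds). The fingers move at their own pace and stop on an object; "grip_force" is the grip in N (left out, the last holds). Time passes only in rows, so rows that do not move let the fingers close. It gives the time, the measured TCP pose, the force and the opening at its end, in the units of the state.
- robot.read_state(): the state, without advancing time (a new reading comes with each control period).
- cams.read_camera(name): name is "scene" or "top"; returns a dict with "pixels" (480x640x3 uint8, red, green, blue), "fx", "fy", "cx", "cy" (pixels), "extrinsics" (4x4, takes a point from world to camera coordinates). Camera axes: x right, y down, z forward; pixel columns grow to the right and rows downward; lengths in m; the calibration is good to about 2 mm. A picture is of the moment at which its call begins. There is no depth.
- robot.close_job(): hands the job in, once; it reports no verdict.
Trained networks look in a picture, given as the dict that the camera call returned (one of the last four; its "shot" number tells which), for a name from the list of things; names that differ only in an ending like _2 or _b are one class to them, and where a whole thing is asked for, a point or a joint stands for the part that bears it (a point fixed in the world has none). Each returns a list of dicts, best first, with "score" (0 to 1); they miss things now and then, are a little off and sometimes report something else, mostly with a low value. They report only what shows in the picture. A call takes as long as a camera call. They do not tell look-alikes from the thing itself.
- cams.boxes_of(picture, thing): "xy" ([column, row] in pixels, amid what is visible of it).
- cams.silhouettes(picture, thing): "mask" (480x640 bool, what is visible of it) and "xy" ([column, row] in pixels, amid what is visible of it).
- cams.pinpoint(picture, thing): "xy" ([column, row] in pixels: a listed point, or the origin of a listed thing).
The state is a dict: "t": time; "q": joint angles; "dq": joint speeds; "joint_torque": joint torques, N m; "tool_pos": TCP position; "orientation": TCP orientation; "force": force on the tool from outside, world axes, zero at the start; "wrist_torque": the same for the moment, N m; "opening": finger opening in m.
Only numpy, scipy, OpenCV 4.12 (cv2) and the standard library are available. Lean on these libraries where they do the work, as an engineer would, in place of code of your own. Each camera call takes 0.05 s, during which the arm holds its last target. There are 200 camera calls.

## Working session

There is one attempt and no reset: what is moved stays moved. The work goes in short steps, Python scripts to look and compute and a tool call to move; the robot and the scene stay as the last step left them, time stands still between calls to the robot, and variables do not carry over. Pictures are saved under pics/ and viewed, about 8 in all and at most 12, crops included, and the job is handed in when it is done.

Besides the shell and the picture viewer there is one more tool, called after "Call:" by a JSON object that holds its "method" and its "body", one argument or row to a line. step_arm: Moves the arm, as the interface text tells. Its arguments: {"type":"object","properties":{"deltas":{"type":"array"},"fingers":{"type":"number"},"grip_force":{"type":"number"}},"required":["deltas"]}

```bash
mkdir -p pics; cat > h.py <<'E'
import numpy as np, cv2
from plant import robot, cams
def ray(p,uv):
    E=np.array(p["extrinsics"]);R,t=E[:3,:3],E[:3,3]
    d=R.T@np.array([(uv[0]-p["cx"])/p["fx"],(uv[1]-p["cy"])/p["fy"],1.]);return -R.T@t,d
def atz(p,uv,z):
    o,d=ray(p,uv);return o+d*(z-o[2])/d[2]
def proj(p,X):
    E=np.array(p["extrinsics"]);c=E[:3,:3]@np.array(X)+E[:3,3]
    return np.array([p["fx"]*c[0]/c[2]+p["cx"],p["fy"]*c[1]/c[2]+p["cy"]])
def tri(pa,a,pb,b):
    o1,d1=ray(pa,a);o2,d2=ray(pb,b);d1/=np.linalg.norm(d1);d2/=np.linalg.norm(d2)
    s=np.linalg.lstsq(np.c_[d1,-d2],o2-o1,rcond=None)[0]
    A,B=o1+s[0]*d1,o2+s[1]*d2;return (A+B)/2,np.linalg.norm(A-B)
def save(p,n,crop=None,k=1):
    im=p["pixels"][:,:,::-1]
    if crop: x0,y0,x1,y1=crop; im=im[y0:y1,x0:x1]
    cv2.imwrite("pics/"+n,cv2.resize(im,None,fx=k,fy=k,interpolation=cv2.INTER_CUBIC))
E
python3 - <<'E'
from h import *
np.set_printoptions(precision=3,suppress=True)
s=cams.read_camera("scene");t=cams.read_camera("top")
save(s,"s0.png");save(t,"t0.png")
print(robot.hold_point_z,robot.read_state())
for p,n in((s,"s"),(t,"t")):
    print(n,p["fx"],ray(p,(320,240)))
    for th in["clamp","thumb_lever","bottle","tray","other_bottle","petri_dish","oil"]:
        print(th,[(np.round(d["xy"],1).tolist(),round(d["score"],2)) for d in cams.pinpoint(p,th)][:5])
E
```

```text
0.0188 {'t': 0.1, 'q': array([-1.185,  0.131,  1.489, -0.   ,  1.523, -0.085]), 'dq': array([-0.001, -0.001, -0.004, -0.002, -0.003, -0.002]), 'joint_torque': array([  0.001, -56.134, -49.31 ,   0.077,   0.029,  -0.   ]), 'tool_pos': array([ 0.272, -0.534,  0.182]), 'orientation': array([-3.053, -0.732,  0.   ]), 'force': array([ 0.501, -0.255, -0.762]), 'wrist_torque': array([ 0.004, -0.023,  0.039]), 'opening': 0.09287378338037058}
s 589.7678585230217 (array([-0.116,  0.756,  0.738]), array([ 0.453, -0.714, -0.534]))
clamp [([284.1, 273.2], 0.81), ([254.8, 373.8], 0.37)]
thumb_lever [([328.4, 242.2], 0.7)]
bottle [([240.9, 329.5], 0.96), ([259.2, 281.0], 0.93), ([337.7, 292.4], 0.65), ([315.6, 324.5], 0.55)]
tray [([371.4, 211.6], 0.83)]
other_bottle [([372.8, 195.8], 0.76)]
petri_dish [([378.9, 270.7], 0.86)]
oil [([251.4, 375.9], 0.73), ([368.9, 207.9], 0.56)]
t 573.7893301743577 (array([ 0.32 , -0.154,  1.225]), array([ 0.11 , -0.032, -0.994]))
clamp [([264.7, 215.1], 0.93)]
thumb_lever [([302.1, 247.1], 0.52)]
bottle [([178.8, 233.7], 0.86), ([273.4, 280.9], 0.83), ([239.1, 208.5], 0.78), ([215.8, 282.0], 0.68)]
tray []
other_bottle [([448.8, 220.9], 0.96)]
petri_dish [([319.7, 297.3], 0.9)]
oil [([140.0, 273.9], 0.68)]
```

View pics/s0.png

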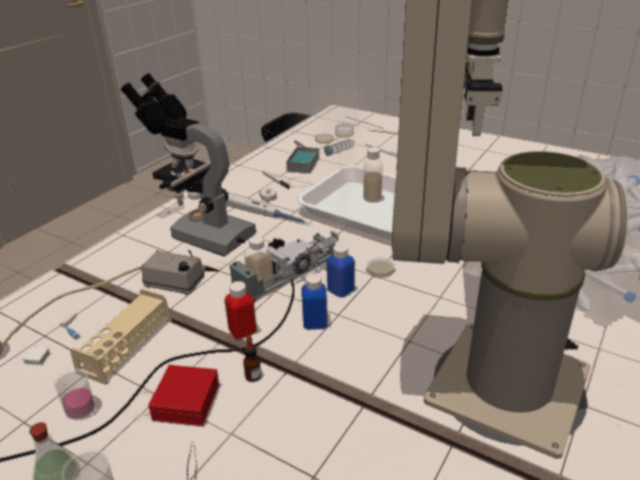

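View pics/t0.png

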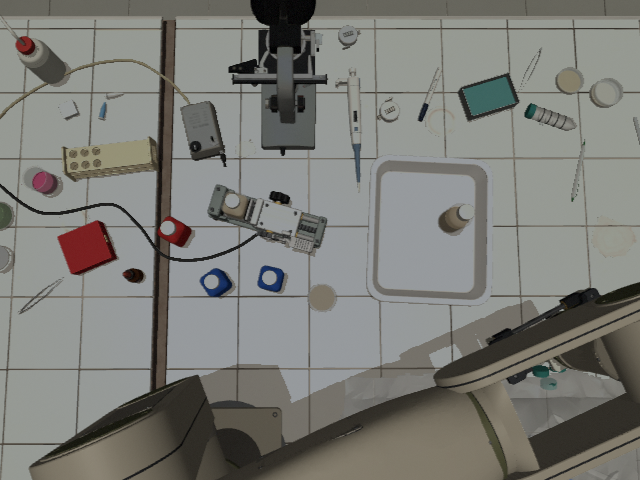

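The scene picture shows the clamp at about (285,265), with the cream bottle at (259,262). In the top picture the cream bottle is at (236,205), held in the clamp. The look-alikes are red at (174,232) and blue at (215,282) and (271,279). Only the cream one in the clamp fits. Next I'll confirm it in a crop and compute the geometry.

```bash
python3 - <<'E'
from h import *
np.set_printoptions(precision=4,suppress=True)
s=cams.read_camera("scene");t=cams.read_camera("top")
save(t,"t1.png",(195,165,345,265),5);save(s,"s1.png",(220,220,350,310),6)
L={}
for n,z in(("clamp",0),("thumb_lever",.061),("bottle",.012),("petri_dish",0),("oil",0),("other_bottle",.003),("tray",0)):
    for p,m in((t,"t"),(s,"s")):
        for d in cams.pinpoint(p,n)[:4]: print(n,m,np.round(d["xy"],1),round(d["score"],2),atz(p,d["xy"],z))
print("tray corners top rim", [atz(t,c,.04)[:2] for c in((371,157),(491,158),(490,304),(368,299))])
E
```

```text
clamp t [262.8 215.3] 0.7 [ 0.5094 -0.0703  0.    ]
clamp t [303.1 244.5] 0.63 [ 0.4459 -0.1572  0.    ]
clamp s [286.3 273.3] 0.86 [ 0.5026 -0.0799  0.    ]
thumb_lever t [300.2 246.6] 0.82 [ 0.4354 -0.1512  0.061 ]
thumb_lever s [328. 243.] 0.74 [ 0.4367 -0.1466  0.061 ]
thumb_lever s [373.5 199. ] 0.23 [ 0.4422 -0.3688  0.061 ]
bottle t [235.1 208.9] 0.93 [ 0.5214 -0.0118  0.012 ]
bottle t [175.2 232.3] 0.89 [0.471  0.1149 0.012 ]
bottle t [217.8 281. ] 0.88 [0.3676 0.0225 0.012 ]
bottle s [242.1 329. ] 0.98 [0.4635 0.1224 0.012 ]
bottle s [315.2 319.6] 0.9 [0.3595 0.0314 0.012 ]
bottle s [260.9 282. ] 0.85 [ 0.521  -0.0144  0.012 ]
bottle s [340.3 290.7] 0.55 [ 0.3631 -0.0705  0.012 ]
petri_dish t [325.9 298.3] 0.72 [ 0.3312 -0.2055  0.    ]
petri_dish s [376.2 270.5] 0.59 [ 0.3396 -0.1846  0.    ]
oil t [139.2 276.7] 0.48 [0.3774 0.1915 0.    ]
oil s [253.8 377.6] 0.94 [0.3776 0.2019 0.    ]
other_bottle t [452.7 222.7] 0.86 [ 0.4926 -0.4795  0.003 ]
other_bottle s [374.  195.5] 0.97 [ 0.4977 -0.4831  0.003 ]
tray t [426.3 231.5] 0.68 [ 0.4739 -0.4227  0.    ]
tray s [370.5 209.2] 0.8 [ 0.4743 -0.418   0.    ]
tray corners top rim [array([ 0.6279, -0.3011]), array([ 0.6258, -0.5556]), array([ 0.3188, -0.5407]), array([ 0.3293, -0.2902])]
```

View pics/t1.png

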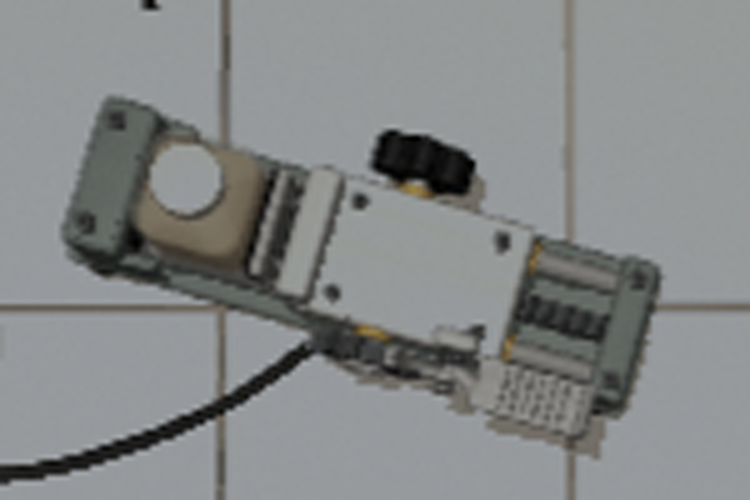

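View pics/s1.png

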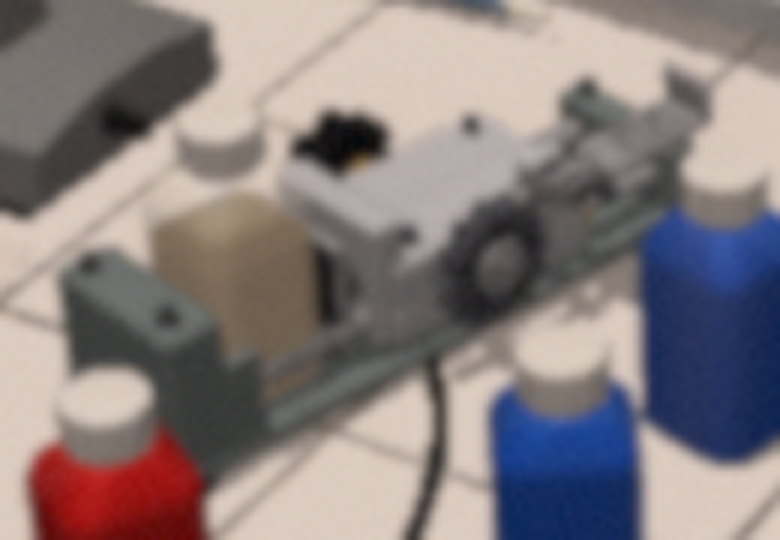

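The crops confirm it: the cream bottle stands between the jaws, cap at top pixel (232,201). The lever's ridged plate is at about (303,245) in the top picture, with its lip at the right end. I'll refine the poses with an averaged fit and check them with an overlay.

```bash
python3 - <<'E'
from h import *
from scipy.optimize import least_squares
np.set_printoptions(precision=4,suppress=True)
obs={}
for k in range(5):
    for m in("top","scene"):
        p=cams.read_camera(m)
        if m=="top":t=p
        else:s=p
        for n,z,near in(("thumb_lever",.061,(.437,-.15)),("bottle",.012,(.521,-.013)),("clamp",0,(.507,-.075))):
            if n!="thumb_lever" and k>2: continue
            for d in cams.pinpoint(p,n):
                if np.hypot(*(atz(p,d["xy"],z)[:2]-near))<.025: obs.setdefault((n,m),[]).append(atz(p,d["xy"],z)[:2]);break
for k,v in obs.items(): print(k,np.median(v,0),np.std(v,0))
c=lambda x,y:(195+x/5-.4,165+y/5-.4)
P={"jawL1":((107,97),.066),"jawL2":((65,235),.066),"jawR1":((158,112),.066),"jawR2":((120,250),.066),"rear1":((658,265),.05),"rear2":((625,412),.05),
"plA":((505,358),.061),"plB":((598,385),.061),"plC":((583,437),.061),"plD":((490,408),.061),"cap":((185,179),.117),"car1":((335,165),.07),"car2":((533,235),.07)}
for k,(a,z) in P.items(): print(k,atz(t,c(*a),z)[:2])
# overlay hypothesis
yaw=np.deg2rad(74);ux=np.array([np.cos(yaw),np.sin(yaw)]);uy=np.array([-ux[1],ux[0]])
lev=np.mean([np.median(obs[("thumb_lever",m)],0) for m in("top","scene")],0)
bot=np.mean([np.median(obs[("bottle",m)],0) for m in("top","scene")],0)
print("lev",lev,"bot",bot,"lev in clamp from bottle",(lev-bot)@ux+.0605,(lev-bot)@uy)
for p,n,cr,k in((t,"t2.png",(195,165,345,265),5),(s,"s2.png",(220,220,350,310),6)):
    im=cv2.resize(p["pixels"][:,:,::-1][cr[1]:cr[3],cr[0]:cr[2]],None,fx=k,fy=k,interpolation=cv2.INTER_CUBIC)
    def poly(o,z,xs,col):
        pts=np.array([(proj(p,[*(o+ux*x+uy*y),z])-cr[:2]+.5)*k for x,y in xs]).astype(int);cv2.polylines(im,[pts],True,col,1)
    poly(lev,.061,[(-20,-11),(23,-11),(23,11),(-20,11)] and [(-.02,-.011),(.023,-.011),(.023,.011),(-.02,.011)],(0,0,255))
    poly(lev,.074,[(-.02,-.011),(-.023,-.011),(-.023,.011),(-.02,.011)],(255,0,255))
    poly(bot,.088,[(-.0235,-.0235),(.0235,-.0235),(.0235,.0235),(-.0235,.0235)],(0,255,0))
    poly(bot,.117,[(.014*np.cos(a),.014*np.sin(a)) for a in np.arange(0,6.28,.3)],(0,255,0))
    poly(bot-ux*.0605,.066,[(.084,-.033),(.084,.033)],(255,255,0))
    poly(bot-ux*.0605,.0,[(-.124,-.033),(.124,-.033),(.124,.033),(-.124,.033)],(255,0,0))
    cv2.imwrite("pics/"+n,im)
a=cv2.imread("pics/t2.png");b=cv2.imread("pics/s2.png")
E
python3 -c "
import cv2,numpy as np
a=cv2.imread('pics/t2.png')[60:500];b=cv2.imread('pics/s2.png')[:,:750]
a=cv2.resize(a,(680,399));print(a.shape)
"
```

```text
('thumb_lever', 'top') [ 0.4379 -0.1538] [0.0021 0.002 ]
('bottle', 'top') [ 0.5181 -0.0128] [0.002  0.0021]
('clamp', 'top') [ 0.5107 -0.074 ] [0.002  0.0029]
('thumb_lever', 'scene') [ 0.4454 -0.1547] [0.0025 0.0039]
('bottle', 'scene') [ 0.5238 -0.0112] [0.0039 0.0041]
('clamp', 'scene') [ 0.5043 -0.0713] [0.0058 0.0013]
jawL1 [0.5643 0.0219]
jawL2 [0.5069 0.038 ]
jawR1 [0.558  0.0008]
jawR2 [0.5007 0.0154]
rear1 [ 0.4968 -0.205 ]
rear2 [ 0.4356 -0.1911]
plA [ 0.4567 -0.1418]
plB [ 0.4456 -0.1797]
plC [ 0.4243 -0.1736]
plD [ 0.4362 -0.1357]
cap [ 0.5209 -0.017 ]
car1 [ 0.5351 -0.0724]
car2 [ 0.5062 -0.1533]
lev [ 0.4416 -0.1542] bot [ 0.5209 -0.012 ] lev in clamp from bottle -0.09809246150287801 0.037040384936708304
(399, 680, 3)
```

View pics/t2.png

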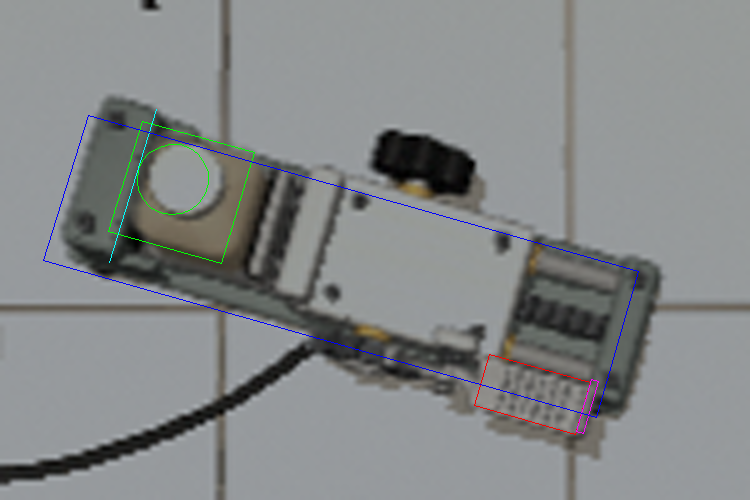

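View pics/s2.png

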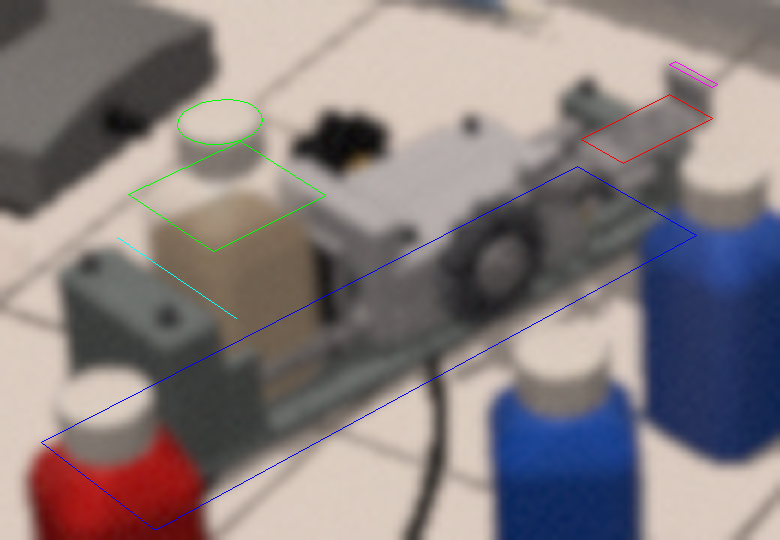

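```bash
cat >> h.py <<'E'
from scipy.spatial.transform import Rotation as Ro
def go(target,yaw=None):
    st=robot.read_state();R=Ro.from_rotvec(st["orientation"]).as_matrix()
    y=np.degrees(np.arctan2(R[1,0],R[0,0]));d=R.T@(np.array(target)-st["tool_pos"])*100
    print("t",round(st["t"],2),"pos",st["tool_pos"].round(4),"toolz",R[:,2].round(3),"yaw",round(y,1),"offset cm",d.round(2),
      "roll",None if yaw is None else round(-np.radians((yaw-y+90)%180-90),3),"F",st["force"].round(1),"q6",st["q"][5].round(2))
E
python3 -c "
from h import *
go((.4355,-.1635,.11),74)"
```

```text
t 3.2 pos [ 0.2722 -0.5347  0.1825] toolz [-0.  0. -1.] yaw 27.0 offset cm [ 31.39 -25.67   7.25] roll -0.821 F [-0.3  0.5 -0.2] q6 -0.09
```

Call:
{"method": "step_arm", "body": {
  "deltas": [
    {"offset": [3.14,-2.57,0],"roll": 0},
    {"offset": [3.14,-2.57,0],"roll": 0},
    {"offset": [3.14,-2.57,0],"roll": 0},
    {"offset": [3.14,-2.57,0],"roll": 0},
    {"offset": [3.14,-2.57,0],"roll": 0},
    {"offset": [3.14,-2.57,0],"roll": 0},
    {"offset": [3.14,-2.57,0],"roll": 0},
    {"offset": [3.14,-2.57,0],"roll": 0},
    {"offset": [3.14,-2.57,0],"roll": 0},
    {"offset": [3.14,-2.57,0],"roll": 0}
  ],
  "fingers": 0,
  "grip_force": 20
}}

```text
t: 4.45
tool_pos: [0.4359, -0.162, 0.1828]
orientation: [3.055, 0.732, 0.001]
force: [-0.2, -0.0, -0.3]
opening: 0.0009
```

Call:
{"method": "step_arm", "body": {
  "deltas": [
    {"offset": [0,0,1.2],"roll": -0.164},
    {"offset": [0,0,1.2],"roll": -0.164},
    {"offset": [0,0,1.2],"roll": -0.164},
    {"offset": [0,0,1.2],"roll": -0.164},
    {"offset": [0,0,1.2],"roll": -0.164},
    {"offset": [0,0,0],"roll": 0},
    {"offset": [0,0,0],"roll": 0}
  ]
}}

```text
t: 5.32
tool_pos: [0.4357, -0.1634, 0.1231]
orientation: [2.513, 1.885, 0.0]
force: [-0.2, 0.2, -0.0]
opening: 0.0003
```

```bash
python3 -c "
from h import *
go((.4355,-.1635,.08),74)"
```

```text
t 5.33 pos [ 0.4357 -0.1634  0.1231] toolz [ 0.001 -0.    -1.   ] yaw 73.7 offset cm [-0.02 -0.02  4.31] roll -0.004 F [-0.2  0.2 -0. ] q6 -0.19
```

Call:
{"method": "step_arm", "body": {
  "deltas": [
    {"offset": [0,0,1.1],"roll": 0},
    {"offset": [0,0,1.1],"roll": 0},
    {"offset": [0,0,1.1],"roll": 0},
    {"offset": [0,0,1.0],"roll": 0},
    {"offset": [0,0,0],"roll": 0}
  ]
}}

```text
t: 5.95
tool_pos: [0.4345, -0.1628, 0.0782]
orientation: [-2.508, -1.888, 0.002]
force: [0.5, 0.1, 0.9]
opening: 0.0006
```

```bash
python3 - <<'E'
from h import *
s=cams.read_camera("scene");go((.4355,-.1635,.06),74)
cr=(280,190,380,290);k=6
im=cv2.resize(s["pixels"][:,:,::-1][cr[1]:cr[3],cr[0]:cr[2]],None,fx=k,fy=k,interpolation=cv2.INTER_CUBIC)
cv2.imwrite("pics/s3.png",im)
E
```

```text
t 6.0 pos [ 0.4351 -0.1631  0.079 ] toolz [-0.001  0.001 -1.   ] yaw 74.0 offset cm [-0.03  0.06  1.9 ] roll -0.001 F [-1.2 -0.4  0. ] q6 -0.19
```

View pics/s3.png

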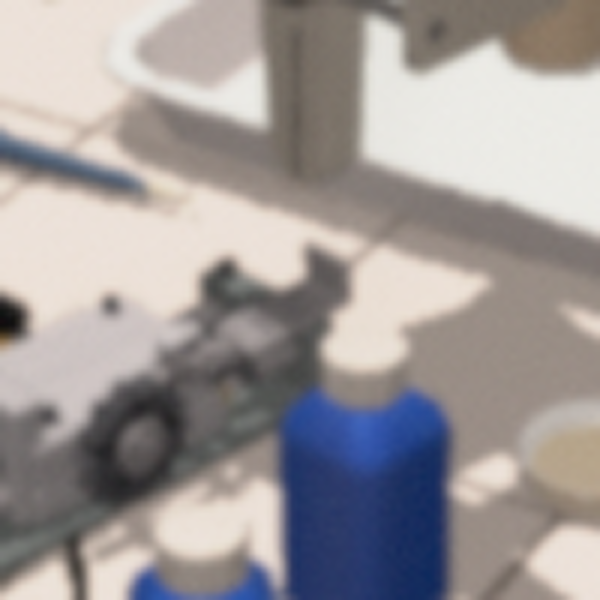

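The fingertips show at about pixel (332,220) and the lip at (334,233). I'll check this against the projection before going down.

```bash
python3 - <<'E'
from h import *
s=cams.read_camera("scene");t=cams.read_camera("top")
go((.4355,-.1635,.06),74)
tp=robot.read_state()["tool_pos"]
print("tip proj",proj(s,tp),proj(t,tp)," lever proj",proj(s,[.4416,-.1542,.061]))
print([ (d["xy"],d["score"]) for d in cams.pinpoint(s,"thumb_lever")])
E
```

```text
t 6.1 pos [ 0.4357 -0.1634  0.0799] toolz [ 0. -0. -1.] yaw 74.0 offset cm [-0.02 -0.02  1.99] roll -0.001 F [-0.   0.  -0.9] q6 -0.19
tip proj [332.32121329 231.96917775] [306.2677583  245.51797049]  lever proj [327.8788136  240.72731829]
[]
```

```bash
python3 - <<'E'
from h import *
s=cams.read_camera("scene");t=cams.read_camera("top")
tp=robot.read_state()["tool_pos"];out=[]
print("init",proj(s,[.272,-.5347,.1825]))
s0=cv2.imread("pics/s0.png")
def mk(im,p,P,cr,k):
    im=cv2.resize(im[cr[1]:cr[3],cr[0]:cr[2]],None,fx=k,fy=k,interpolation=cv2.INTER_CUBIC)
    for q in P:
        c=((proj(p,q)-cr[:2]+.5)*k).astype(int);cv2.circle(im,tuple(int(v) for v in c),4,(0,0,255),1)
    return cv2.resize(im,(390,390))
Z=[[0,0,z] for z in(0,.02,.05)]
a=mk(s["pixels"][:,:,::-1],s,[tp+np.array(z) for z in Z],(280,170,380,270),4)
b=mk(s0,s,[np.array([.272,-.5347,.1825])+np.array(z) for z in Z],(430,60,530,160),4)
cv2.imwrite("pics/c4.png",np.hstack([a,b]))
E
```

```text
init [471.08745343 141.22643151]
```

View pics/c4.png

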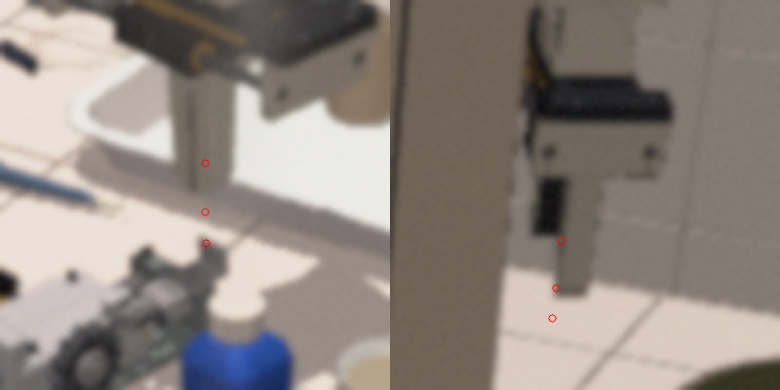

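Both frames show the fingertips about 33 mm above where the reported TCP projects. The top view should tell height from horizontal error.

```bash
python3 - <<'E'
from h import *
t=cams.read_camera("top")
tp=robot.read_state()["tool_pos"]
cr=(210,150,410,300);k=4
im=cv2.resize(t["pixels"][:,:,::-1][cr[1]:cr[3],cr[0]:cr[2]],None,fx=k,fy=k,interpolation=cv2.INTER_CUBIC)
yw=np.radians(74);ux=np.array([np.cos(yw),np.sin(yw),0]);uy=np.array([-ux[1],ux[0],0])
for h,c in((.0,(0,0,255)),(.03,(0,255,255)),):
    pts=[proj(t,tp+[0,0,h]+a*ux+b*uy) for a,b in((.0075,.0175),(-.0075,.0175),(-.0075,-.0175),(.0075,-.0175))]
    cv2.polylines(im,[((np.array(pts)-cr[:2]+.5)*k).astype(int)],True,c,1)
for h,c in((.084,(0,255,0)),(.117,(255,0,0))):
    pts=[proj(t,tp+[0,0,h]+a*ux+b*uy) for a,b in((.0375,.094),(-.0375,.094),(-.0375,-.094),(.0375,-.094))]
    cv2.polylines(im,[((np.array(pts)-cr[:2]+.5)*k).astype(int)],True,c,1)
cv2.imwrite("pics/t5.png",im)
E
```

```text
(no output)
```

View pics/t5.png

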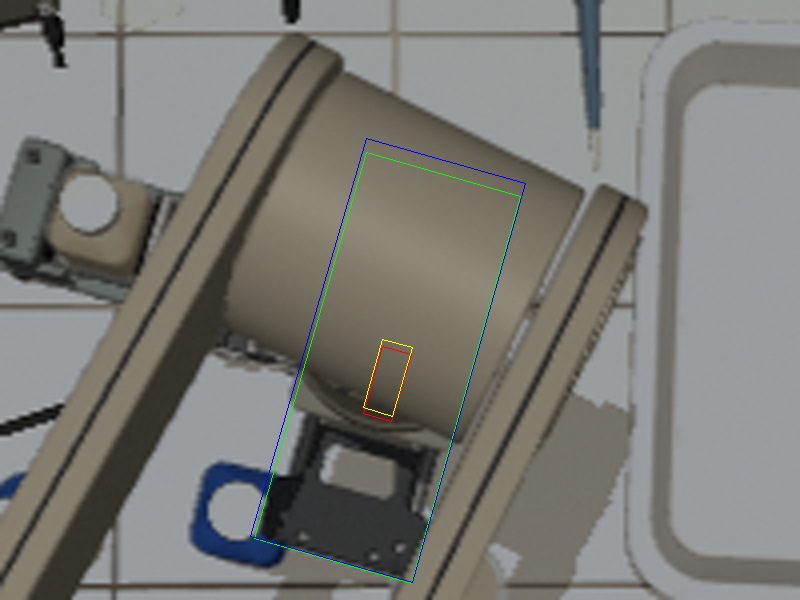

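Horizontally the gripper body fits the prediction to within about 3 mm. In height the drawn fingers sit above the reported TCP. I'll go down in small steps and trust the force reading for contact.

Call:
{"method": "step_arm", "body": {
  "deltas": [
    {"offset": [0,0,0.5],"roll": 0},
    {"offset": [0,0,0.5],"roll": 0},
    {"offset": [0,0,0.3],"roll": 0},
    {"offset": [0,0,0],"roll": 0}
  ]
}}

```text
t: 6.8
tool_pos: [0.4351, -0.1631, 0.066]
orientation: [-2.509, -1.889, 0.001]
force: [0.2, -0.2, -0.2]
opening: 0.0007
```

Call:
{"method": "step_arm", "body": {
  "deltas": [
    {"offset": [0,0,0.15],"roll": 0},
    {"offset": [0,0,0.15],"roll": 0}
  ]
}}

```text
t: 7.05
tool_pos: [0.4356, -0.1633, 0.0636]
orientation: [2.509, 1.89, 0.0]
force: [-0.1, 0.6, -0.2]
opening: 0.0008
```

Call:
{"method": "step_arm", "body": {
  "deltas": [
    {"offset": [0,0,0.15],"roll": 0},
    {"offset": [0,0,0],"roll": 0}
  ]
}}

```text
t: 7.3
tool_pos: [0.4353, -0.1632, 0.0619]
orientation: [-2.509, -1.89, 0.0]
force: [-0.2, 0.3, 0.0]
opening: 0.0004
```

Call:
{"method": "step_arm", "body": {
  "deltas": [
    {"offset": [0,0,0.15],"roll": 0},
    {"offset": [0,0,0],"roll": 0}
  ]
}}

```text
t: 7.55
tool_pos: [0.4354, -0.1632, 0.0604]
orientation: [-2.51, -1.89, 0.0]
force: [0.4, 1.1, 0.1]
opening: 0.0003
```

Call:
{"method": "step_arm", "body": {
  "deltas": [
    {"offset": [0,0,0.15],"roll": 0},
    {"offset": [0,0,0],"roll": 0}
  ]
}}

```text
t: 7.8
tool_pos: [0.4353, -0.1632, 0.0589]
orientation: [-2.51, -1.89, 0.0]
force: [-0.4, 0.2, -0.1]
opening: 0.0007
```

```bash
python3 - <<'E'
from h import *
s=cams.read_camera("scene");st=robot.read_state();go((.4355,-.1635,.055),74)
tp=st["tool_pos"];print(st["wrist_torque"])
cr=(280,170,380,270);k=6
im=cv2.resize(s["pixels"][:,:,::-1][cr[1]:cr[3],cr[0]:cr[2]],None,fx=k,fy=k,interpolation=cv2.INTER_CUBIC)
for z in(0,.02,.04):
    cv2.circle(im,tuple(int(v) for v in (proj(s,tp+[0,0,z])-cr[:2]+.5)*k),4,(0,0,255),1)
cv2.imwrite("pics/s6.png",im)
E
```

```text
t 7.85 pos [ 0.4354 -0.1632  0.059 ] toolz [-0.  0. -1.] yaw 74.0 offset cm [-0.02  0.02  0.4 ] roll -0.001 F [ 0.3 -0.5 -0.2] q6 -0.19
[-0.00377728  0.01195739 -0.01593169]
```

View pics/s6.png

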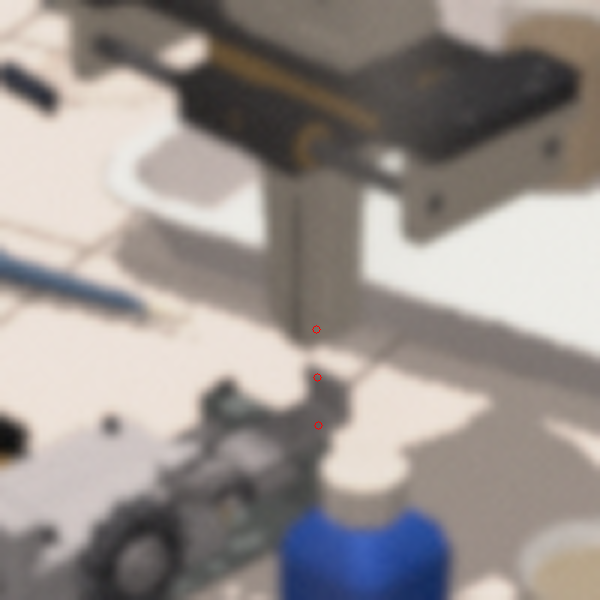

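The tip shows about 35 mm above the reported TCP and there is no contact at reported z 0.059. That places contact near reported z 0.026. I'll shift 3 mm ahead for lip clearance and go on down, watching the force.

Call:
{"method": "step_arm", "body": {
  "deltas": [
    {"offset": [0.3,0,0.3],"roll": 0},
    {"offset": [0,0,0.5],"roll": 0},
    {"offset": [0,0,0.5],"roll": 0},
    {"offset": [0,0,0],"roll": 0}
  ]
}}

```text
t: 8.35
tool_pos: [0.4357, -0.1601, 0.0453]
orientation: [-2.509, -1.889, 0.001]
force: [0.3, 0.7, 0.8]
opening: 0.0006
```

Call:
{"method": "step_arm", "body": {
  "deltas": [
    {"offset": [0,0,0.2],"roll": 0},
    {"offset": [0,0,0.2],"roll": 0}
  ]
}}

```text
t: 8.6
tool_pos: [0.4364, -0.1605, 0.0421]
orientation: [2.51, 1.889, 0.0]
force: [0.5, 0.1, -0.2]
opening: 0.0004
```

Call:
{"method": "step_arm", "body": {
  "deltas": [
    {"offset": [0,0,0.2],"roll": 0},
    {"offset": [0,0,0.2],"roll": 0}
  ]
}}

```text
t: 8.85
tool_pos: [0.4365, -0.16, 0.038]
orientation: [-2.51, -1.89, -0.001]
force: [0.5, 2.1, 1.6]
opening: 0.0007
```

```bash
python3 - <<'E'
from h import *
s=cams.read_camera("scene");st=robot.read_state();go((.4355,-.1635,.026),74)
tp=st["tool_pos"]
cr=(290,190,370,250);k=9
im=cv2.resize(s["pixels"][:,:,::-1][cr[1]:cr[3],cr[0]:cr[2]],None,fx=k,fy=k,interpolation=cv2.INTER_CUBIC)
yw=np.radians(74);ux=np.array([np.cos(yw),np.sin(yw),0]);uy=np.array([-ux[1],ux[0],0])
pts=[proj(s,tp+[0,0,.035]+a*ux+b*uy) for a,b in((.0075,.0175),(-.0075,.0175),(-.0075,-.0175),(.0075,-.0175))]
cv2.polylines(im,[((np.array(pts)-cr[:2]+.5)*k).astype(int)],True,(0,0,255),1)
L=np.array([.4416,-.1542,.061])
pts=[proj(s,L+a*ux+b*uy) for a,b in((.023,.011),(-.02,.011),(-.02,-.011),(.023,-.011))]
cv2.polylines(im,[((np.array(pts)-cr[:2]+.5)*k).astype(int)],True,(0,255,0),1)
cv2.imwrite("pics/s7.png",im)
E
```

```text
t 8.9 pos [ 0.4363 -0.16    0.0377] toolz [ 0.     0.001 -1.   ] yaw 74.0 offset cm [-0.36  0.02  1.17] roll -0.001 F [1.  1.2 0.7] q6 -0.18
```

View pics/s7.png

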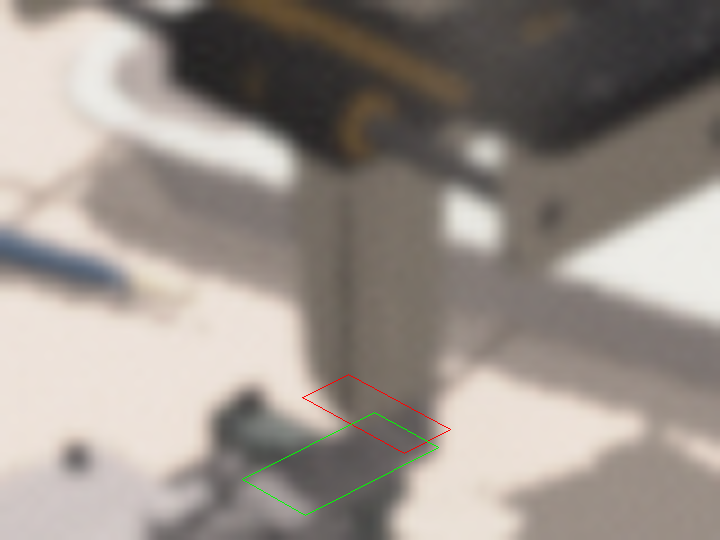

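The fingertips are right at the lip top. The 1–2 N along clamp +x suggests the finger's rear edge is grazing the lip, so I'll shift ahead 4 mm and see if it vanishes.

Call:
{"method": "step_arm", "body": {
  "deltas": [
    {"offset": [0.2,0,-0.1],"roll": 0},
    {"offset": [0.2,0,0],"roll": 0},
    {"offset": [0,0,0],"roll": 0}
  ]
}}

```text
t: 9.28
tool_pos: [0.4374, -0.1564, 0.0391]
orientation: [2.509, 1.89, -0.0]
force: [0.1, -0.3, -0.4]
opening: 0.0002
```

Call:
{"method": "step_arm", "body": {
  "deltas": [
    {"offset": [0,0,0.2],"roll": 0},
    {"offset": [0,0,0.2],"roll": 0},
    {"offset": [0,0,0],"roll": 0}
  ]
}}

```text
t: 9.65
tool_pos: [0.4371, -0.1564, 0.0347]
orientation: [-2.509, -1.889, 0.0]
force: [-0.4, 0.0, 1.0]
opening: 0.0005
```

Call:
{"method": "step_arm", "body": {
  "deltas": [
    {"offset": [0,0,0.2],"roll": 0},
    {"offset": [0,0,0.15],"roll": 0},
    {"offset": [0,0,0],"roll": 0}
  ]
}}

```text
t: 10.02
tool_pos: [0.4372, -0.1565, 0.0313]
orientation: [-2.509, -1.889, 0.0]
force: [0.2, -0.1, 0.1]
opening: 0.0005
```

Call:
{"method": "step_arm", "body": {
  "deltas": [
    {"offset": [0,0,0.15],"roll": 0},
    {"offset": [0,0,0],"roll": 0}
  ]
}}

```text
t: 10.28
tool_pos: [0.4373, -0.1565, 0.0299]
orientation: [-2.51, -1.89, 0.0]
force: [0.0, 0.4, -0.6]
opening: 0.001
```

Call:
{"method": "step_arm", "body": {
  "deltas": [
    {"offset": [0,0,0.15],"roll": 0},
    {"offset": [0,0,0],"roll": 0}
  ]
}}

```text
t: 10.52
tool_pos: [0.4373, -0.1565, 0.0284]
orientation: [-2.509, -1.89, 0.0]
force: [-0.2, 0.9, 0.4]
opening: 0.0004
```

Call:
{"method": "step_arm", "body": {
  "deltas": [
    {"offset": [0,0,0.1],"roll": 0},
    {"offset": [0,0,0],"roll": 0}
  ]
}}

```text
t: 10.78
tool_pos: [0.4373, -0.1565, 0.0275]
orientation: [-2.51, -1.89, 0.0]
force: [-0.4, -0.5, -0.5]
opening: 0.0008
```

Call:
{"method": "step_arm", "body": {
  "deltas": [
    {"offset": [0,0,0.1],"roll": 0},
    {"offset": [0,0,0],"roll": 0}
  ]
}}

```text
t: 11.02
tool_pos: [0.4375, -0.1566, 0.0268]
orientation: [2.51, 1.89, 0.0]
force: [-0.8, 0.4, 3.2]
opening: 0.0005
```

Call:
{"method": "step_arm", "body": {
  "deltas": [
    {"offset": [0,0,0.1],"roll": 0},
    {"offset": [0,0,0],"roll": 0}
  ]
}}

```text
t: 11.28
tool_pos: [0.4375, -0.1567, 0.0259]
orientation: [2.509, 1.89, -0.0]
force: [-2.5, -0.2, 6.9]
opening: 0.0005
```

Call:
{"method": "step_arm", "body": {
  "deltas": [
    {"offset": [0,0,0.1],"roll": 0},
    {"offset": [0,0,0],"roll": 0}
  ]
}}

```text
t: 11.52
tool_pos: [0.4375, -0.1568, 0.0251]
orientation: [2.509, 1.889, -0.0]
force: [-3.5, 1.2, 8.7]
opening: 0.0006
```

Call:
{"method": "step_arm", "body": {
  "deltas": [
    {"offset": [0,0,0.1],"roll": 0},
    {"offset": [0,0,0],"roll": 0}
  ]
}}

```text
t: 11.78
tool_pos: [0.4374, -0.1569, 0.024]
orientation: [2.509, 1.889, -0.001]
force: [-3.0, -0.7, 6.5]
opening: 0.0003
```

```bash
python3 - <<'E'
from h import *
s=cams.read_camera("scene")
F=[];T=[]
for _ in range(3):
    st=robot.read_state();F.append(st["force"]);T.append(st["wrist_torque"]);cams.read_camera("scene")
print(np.round(F,2),np.round(T,3));go((.4355,-.1635,.02),74)
E
```

```text
[[-3.45 -0.55  6.58]
 [-3.88 -1.5   6.56]
 [-3.35  0.14  6.87]] [[-0.002  0.558 -0.035]
 [-0.062  0.548  0.041]
 [-0.039  0.536  0.042]]
t 11.97 pos [ 0.4375 -0.1569  0.0241] toolz [ 0.    -0.001 -1.   ] yaw 74.0 offset cm [-0.69 -0.    0.41] roll -0.001 F [-3.1 -0.9  6.9] q6 -0.17
```

Contact came at reported z 0.0273, so the true tip is about 34 mm above the reported TCP. The outboard side force suggests the inboard finger edge touches something beside the lever. I'll lift, shift 5 mm outboard and press again.

Call:
{"method": "step_arm", "body": {
  "deltas": [
    {"offset": [0,0,-0.3],"roll": 0},
    {"offset": [0,0,-0.3],"roll": 0},
    {"offset": [0,-0.5,0],"roll": 0},
    {"offset": [0,0,0.2],"roll": 0},
    {"offset": [0,0,0],"roll": 0}
  ]
}}

```text
t: 12.6
tool_pos: [0.4322, -0.155, 0.0271]
orientation: [-2.509, -1.889, 0.0]
force: [-0.5, -0.3, 0.3]
opening: 0.0005
```

Call:
{"method": "step_arm", "body": {
  "deltas": [
    {"offset": [0,0,0.15],"roll": 0},
    {"offset": [0,0,0],"roll": 0}
  ]
}}

```text
t: 12.85
tool_pos: [0.4325, -0.1552, 0.0262]
orientation: [-2.51, -1.89, 0.0]
force: [-2.6, 1.4, 4.8]
opening: 0.0008
```

Call:
{"method": "step_arm", "body": {
  "deltas": [
    {"offset": [0,0,0.1],"roll": 0},
    {"offset": [0,0,0],"roll": 0}
  ]
}}

```text
t: 13.1
tool_pos: [0.4325, -0.1553, 0.0254]
orientation: [-2.51, -1.89, 0.001]
force: [-4.5, 0.1, 8.1]
opening: 0.0008
```

Call:
{"method": "step_arm", "body": {
  "deltas": [
    {"offset": [0,0,0.1],"roll": 0},
    {"offset": [0,0,0],"roll": 0}
  ]
}}

```text
t: 13.35
tool_pos: [0.4325, -0.1554, 0.0246]
orientation: [-2.51, -1.89, 0.001]
force: [-4.6, 0.1, 8.5]
opening: 0.0004
```

Call:
{"method": "step_arm", "body": {
  "deltas": [
    {"offset": [0,0,0.1],"roll": 0},
    {"offset": [0,0,0],"roll": 0}
  ]
}}

```text
t: 13.6
tool_pos: [0.4324, -0.1555, 0.0237]
orientation: [2.51, 1.89, -0.001]
force: [-6.5, -0.0, 10.3]
opening: 0.0003
```

Call:
{"method": "step_arm", "body": {
  "deltas": [
    {"offset": [0,0,0.1],"roll": 0},
    {"offset": [0,0,0],"roll": 0}
  ]
}}

```text
t: 13.85
tool_pos: [0.4325, -0.1556, 0.0227]
orientation: [2.509, 1.89, -0.001]
force: [-5.3, 0.2, 9.8]
opening: 0.0006
```

```bash
python3 - <<'E'
from h import *
s=cams.read_camera("scene");t=cams.read_camera("top");st=robot.read_state()
print(st["force"],st["wrist_torque"],st["tool_pos"])
# did the lever/jaw move? difference against start, top view
a=cv2.imread("pics/s2.png") 
print([ (d["xy"],d["score"]) for d in cams.pinpoint(s,"thumb_lever")],proj(s,[.4416,-.1542,.061]))
np.save("s_a.npy",s["pixels"])
E
```

```text
[-5.40305564 -0.66933378  9.46324314] [0.01781388 0.98245823 0.04456617] [ 0.43246487 -0.1555244   0.02272246]
[([328.3, 240.3], 0.67)] [327.8788136  240.72731829]
```

Call:
{"method": "step_arm", "body": {
  "deltas": [
    {"offset": [0,0,0.1],"roll": 0},
    {"offset": [0,0,0],"roll": 0}
  ]
}}

```text
t: 14.25
tool_pos: [0.4325, -0.1556, 0.0218]
orientation: [2.509, 1.89, -0.001]
force: [-6.3, 0.8, 10.4]
opening: 0.0008
```

Call:
{"method": "step_arm", "body": {
  "deltas": [
    {"offset": [0,0,0.06],"roll": 0},
    {"offset": [0,0,0],"roll": 0}
  ]
}}

```text
t: 14.5
tool_pos: [0.4325, -0.1556, 0.0214]
orientation: [2.509, 1.89, -0.001]
force: [-7.0, -0.6, 12.3]
opening: 0.0004
```

Call:
{"method": "step_arm", "body": {
  "deltas": [
    {"offset": [0,0,0.06],"roll": 0},
    {"offset": [0,0,0],"roll": 0}
  ]
}}

```text
t: 14.75
tool_pos: [0.4325, -0.1556, 0.0207]
orientation: [2.509, 1.89, -0.001]
force: [-6.5, -0.1, 10.3]
opening: 0.0007
```

Call:
{"method": "step_arm", "body": {
  "deltas": [
    {"offset": [0,0,0.05],"roll": 0},
    {"offset": [0,0,0],"roll": 0}
  ]
}}

```text
t: 15.0
tool_pos: [0.4327, -0.1557, 0.0202]
orientation: [2.509, 1.889, -0.001]
force: [-4.9, 0.2, 8.7]
opening: 0.0003
```

Call:
{"method": "step_arm", "body": {
  "deltas": [
    {"offset": [0,0,0.04],"roll": 0},
    {"offset": [0,0,0],"roll": 0}
  ]
}}

```text
t: 15.25
tool_pos: [0.4327, -0.1557, 0.0198]
orientation: [2.509, 1.889, -0.001]
force: [-5.6, -1.1, 10.4]
opening: 0.0004
```

Call:
{"method": "step_arm", "body": {
  "deltas": [
    {"offset": [0,0,0.04],"roll": 0},
    {"offset": [0,0,0],"roll": 0}
  ]
}}

```text
t: 15.5
tool_pos: [0.433, -0.1564, 0.0195]
orientation: [2.508, 1.888, -0.001]
force: [-4.4, -3.0, 8.9]
opening: 0.0005
```

The sudden 3 N backward pull and 0.7 mm shift look like the pad's kick. I'll press slightly more for margin and check numerically whether the lever moved.

Call:
{"method": "step_arm", "body": {
  "deltas": [
    {"offset": [0,0,0.04],"roll": 0},
    {"offset": [0,0,0],"roll": 0}
  ]
}}

```text
t: 15.75
tool_pos: [0.4331, -0.1564, 0.0192]
orientation: [2.508, 1.888, -0.001]
force: [-4.8, -3.8, 9.4]
opening: 0.0004
```

```bash
python3 - <<'E'
from h import *
s=cams.read_camera("scene");a=np.load("s_a.npy");b=s["pixels"]
g=lambda x:cv2.cvtColor(x,cv2.COLOR_RGB2GRAY).astype(np.float32)
# wheel patch tracked by template match
for nm,(x0,y0,x1,y1) in {"wheel":(292,252,312,272),"carriage":(280,238,300,256),"fixedjaw":(232,262,250,285)}.items():
    T=cv2.resize(g(a)[y0:y1,x0:x1],None,fx=8,fy=8,interpolation=cv2.INTER_CUBIC)
    S=cv2.resize(g(b)[y0-8:y1+8,x0-8:x1+8],None,fx=8,fy=8,interpolation=cv2.INTER_CUBIC)
    m=cv2.matchTemplate(S,T,cv2.TM_CCOEFF_NORMED);_,v,_,l=cv2.minMaxLoc(m);print(nm,v,np.array(l)/8-8)
yw=np.radians(74);ux=np.array([np.cos(yw),np.sin(yw),0])
print("px for 5 mm back",proj(s,np.array([.46,-.10,.05])-.005*ux)-proj(s,[.46,-.10,.05]))
go((.43,-.16,.02),74)
E
```

```text
wheel 0.9890947341918945 [ 1.125 -0.625]
carriage 0.9733119010925293 [ 1.375 -0.375]
fixedjaw 0.9987850189208984 [0. 0.]
px for 5 mm back [ 1.78122919 -0.92528735]
t 15.8 pos [ 0.433  -0.1564  0.0191] toolz [ 0.001 -0.002 -1.   ] yaw 74.0 offset cm [-0.43 -0.19 -0.09] roll -0.001 F [-4.1 -3.5  9.4] q6 -0.18
```

The jaw has gone back about 3.3 mm, so the pawl is clear. Now I'll draw back slowly with the lever held down.

Call:
{"method": "step_arm", "body": {
  "deltas": [
    {"offset": [-0.15,0,0.02],"roll": 0},
    {"offset": [-0.15,0,0.02],"roll": 0},
    {"offset": [0,0,0],"roll": 0}
  ]
}}

```text
t: 16.18
tool_pos: [0.4327, -0.1579, 0.0187]
orientation: [2.509, 1.889, 0.002]
force: [-1.7, 4.0, 8.8]
opening: 0.0004
```

Call:
{"method": "step_arm", "body": {
  "deltas": [
    {"offset": [-0.15,0,0.02],"roll": 0},
    {"offset": [-0.15,0,0.01],"roll": 0},
    {"offset": [0,0,0],"roll": 0}
  ]
}}

```text
t: 16.55
tool_pos: [0.4319, -0.1608, 0.0186]
orientation: [2.509, 1.889, 0.002]
force: [-2.2, 3.6, 10.4]
opening: 0.0003
```

Call:
{"method": "step_arm", "body": {
  "deltas": [
    {"offset": [-0.2,0,0.01],"roll": 0},
    {"offset": [-0.2,0,0.01],"roll": 0},
    {"offset": [-0.2,0,0],"roll": 0},
    {"offset": [0,0,0],"roll": 0}
  ]
}}

```text
t: 17.05
tool_pos: [0.4302, -0.1666, 0.0185]
orientation: [2.509, 1.889, 0.002]
force: [-2.8, 3.4, 12.2]
opening: 0.0004
```

```bash
cat > jaw.py <<'E'
from h import *
def jaw():
    s=cams.read_camera("scene");a=np.load("s_a.npy");b=s["pixels"]
    g=lambda x:cv2.resize(cv2.cvtColor(x,cv2.COLOR_RGB2GRAY),None,fx=8,fy=8,interpolation=cv2.INTER_CUBIC)
    for nm,(x0,y0,x1,y1) in {"wheel":(292,252,312,272),"carriage":(280,238,300,256)}.items():
        m=cv2.matchTemplate(g(b[y0-20:y1+6,x0-6:x1+22]),g(a[y0:y1,x0:x1]),cv2.TM_CCOEFF_NORMED);_,v,_,l=cv2.minMaxLoc(m)
        d=np.array(l)/8-[6,20];print(nm,round(v,3),d,"mm back ~",round(5*d[0]/1.78,1))
    go((.43,-.16,.02),74)
E
python3 -c "
from jaw import *
jaw()"
```

```text
wheel 0.985 [ 4.875 -2.625] mm back ~ 13.7
carriage 0.981 [ 5.   -2.25] mm back ~ 14.0
t 17.1 pos [ 0.4302 -0.1666  0.0185] toolz [ 0.002  0.    -1.   ] yaw 74.0 offset cm [ 0.63 -0.2  -0.15] roll -0.001 F [-3.3  4.6 12.2] q6 -0.2
```

Call:
{"method": "step_arm", "body": {
  "deltas": [
    {"offset": [-0.2,0,-0.01],"roll": 0},
    {"offset": [-0.2,0,0],"roll": 0},
    {"offset": [-0.2,0,0],"roll": 0},
    {"offset": [-0.2,0,0],"roll": 0},
    {"offset": [0,0,0],"roll": 0}
  ]
}}

```text
t: 17.73
tool_pos: [0.428, -0.1743, 0.0185]
orientation: [2.509, 1.889, 0.002]
force: [-2.3, 3.0, 11.6]
opening: 0.0007
```

Call:
{"method": "step_arm", "body": {
  "deltas": [
    {"offset": [-0.2,0,0],"roll": 0},
    {"offset": [-0.2,0,0],"roll": 0},
    {"offset": [-0.2,0,0],"roll": 0},
    {"offset": [-0.2,0,0],"roll": 0},
    {"offset": [0,0,0],"roll": 0}
  ]
}}

```text
t: 18.35
tool_pos: [0.4257, -0.182, 0.0185]
orientation: [2.509, 1.889, 0.002]
force: [-3.6, 4.2, 11.4]
opening: 0.0008
```

```bash
python3 -c "
from jaw import *
jaw()"
```

```text
wheel 0.985 [10.625 -5.625] mm back ~ 29.8
carriage 0.99 [10.25  -5.125] mm back ~ 28.8
t 18.4 pos [ 0.4257 -0.1821  0.0185] toolz [ 0.002  0.    -1.   ] yaw 74.0 offset cm [ 2.24 -0.2  -0.15] roll -0.001 F [-3.   2.3 10.8] q6 -0.24
```

Call:
{"method": "step_arm", "body": {
  "deltas": [
    {"offset": [-0.2,0,0],"roll": 0},
    {"offset": [-0.2,0,0],"roll": 0},
    {"offset": [-0.2,0,0],"roll": 0},
    {"offset": [-0.1,0,0],"roll": 0},
    {"offset": [0,0,0],"roll": 0}
  ]
}}

```text
t: 19.02
tool_pos: [0.4238, -0.1888, 0.0185]
orientation: [2.509, 1.889, 0.002]
force: [-3.4, 3.6, 11.2]
opening: 0.0008
```

Call:
{"method": "step_arm", "body": {
  "deltas": [
    {"offset": [-0.1,0,0],"roll": 0},
    {"offset": [-0.1,0,0],"roll": 0},
    {"offset": [0,0,0],"roll": 0}
  ]
}}

```text
t: 19.4
tool_pos: [0.4233, -0.1907, 0.0185]
orientation: [2.509, 1.889, 0.002]
force: [-2.4, 4.0, 12.3]
opening: 0.0007
```

Call:
{"method": "step_arm", "body": {
  "deltas": [
    {"offset": [-0.1,0,0],"roll": 0},
    {"offset": [0,0,0],"roll": 0}
  ]
}}

```text
t: 19.65
tool_pos: [0.423, -0.1914, 0.0185]
orientation: [2.509, 1.89, 0.002]
force: [-1.9, 3.9, 11.4]
opening: 0.0003
```

Call:
{"method": "step_arm", "body": {
  "deltas": [
    {"offset": [-0.1,0,0],"roll": 0},
    {"offset": [0,0,0],"roll": 0}
  ]
}}

```text
t: 19.9
tool_pos: [0.423, -0.1923, 0.0185]
orientation: [2.509, 1.889, 0.003]
force: [-1.1, 5.3, 9.8]
opening: 0.0005
```

Call:
{"method": "step_arm", "body": {
  "deltas": [
    {"offset": [-0.1,0,0],"roll": 0},
    {"offset": [0,0,0],"roll": 0}
  ]
}}

```text
t: 20.15
tool_pos: [0.4228, -0.1933, 0.0184]
orientation: [2.509, 1.889, 0.003]
force: [0.8, 5.1, 8.7]
opening: 0.0004
```

Call:
{"method": "step_arm", "body": {
  "deltas": [
    {"offset": [-0.1,0,0],"roll": 0},
    {"offset": [0,0,0],"roll": 0}
  ]
}}

```text
t: 20.4
tool_pos: [0.4226, -0.1943, 0.0184]
orientation: [2.509, 1.889, 0.003]
force: [1.3, 5.1, 8.8]
opening: 0.0006
```

```bash
python3 -c "
from jaw import *
jaw()"
```

```text
wheel 0.982 [14.    -7.375] mm back ~ 39.3
carriage 0.984 [13.625 -6.75 ] mm back ~ 38.3
t 20.45 pos [ 0.4226 -0.1944  0.0184] toolz [ 0.002  0.    -1.   ] yaw 74.0 offset cm [ 3.5  -0.24 -0.16] roll -0.001 F [-0.5  4.   7.9] q6 -0.26
```

Call:
{"method": "step_arm", "body": {
  "deltas": [
    {"offset": [-0.1,0,0.02],"roll": 0},
    {"offset": [-0.1,0,0.02],"roll": 0},
    {"offset": [0,0,0],"roll": 0}
  ]
}}

```text
t: 20.82
tool_pos: [0.4221, -0.1963, 0.018]
orientation: [2.509, 1.889, 0.003]
force: [0.6, 3.6, 8.0]
opening: 0.0007
```

Call:
{"method": "step_arm", "body": {
  "deltas": [
    {"offset": [-0.1,0,0.0],"roll": 0},
    {"offset": [0,0,0],"roll": 0}
  ]
}}

```text
t: 21.08
tool_pos: [0.4218, -0.1973, 0.018]
orientation: [2.508, 1.889, 0.003]
force: [0.0, 4.3, 7.8]
opening: 0.0004
```

```bash
python3 -c "
from jaw import *
jaw()"
```

```text
wheel 0.982 [14.    -7.375] mm back ~ 39.3
carriage 0.985 [13.625 -6.75 ] mm back ~ 38.3
t 21.12 pos [ 0.4219 -0.1973  0.018 ] toolz [ 0.003  0.    -1.   ] yaw 74.0 offset cm [ 3.81 -0.25 -0.2 ] roll -0.001 F [0.9 3.6 7.5] q6 -0.27
```

Call:
{"method": "step_arm", "body": {
  "deltas": [
    {"offset": [-0.1,0,0.03],"roll": 0},
    {"offset": [-0.1,0,0.03],"roll": 0},
    {"offset": [0,0,0],"roll": 0}
  ]
}}

```text
t: 21.5
tool_pos: [0.4216, -0.1985, 0.0175]
orientation: [2.509, 1.889, 0.005]
force: [2.0, 8.1, 9.0]
opening: 0.0008
```

Call:
{"method": "step_arm", "body": {
  "deltas": [
    {"offset": [-0.1,0,0.02],"roll": 0},
    {"offset": [0,0,0],"roll": 0}
  ]
}}

```text
t: 21.75
tool_pos: [0.4216, -0.1987, 0.0174]
orientation: [-2.509, -1.89, -0.007]
force: [2.6, 11.5, 10.6]
opening: 0.0005
```

```bash
python3 -c "
from jaw import *
jaw()
s=cams.read_camera('scene')
ux=np.array([.2756,.9613,0])
for P in([.463,-.085,.04],[.487,-.083,.07]): print(proj(s,np.array(P)-.04*ux)-proj(s,P))"
```

```text
wheel 0.982 [14.    -7.375] mm back ~ 39.3
carriage 0.984 [13.625 -6.75 ] mm back ~ 38.3
t 21.8 pos [ 0.4216 -0.1987  0.0174] toolz [ 0.003  0.003 -1.   ] yaw 74.0 offset cm [ 3.95 -0.26 -0.25] roll -0.001 F [ 2.5 11.2 11.9] q6 -0.28
[14.16054837 -7.43756238]
[14.42630099 -7.21030988]
```

The lip contact took 11.5 N and the jaw did not move. The wheel's shift of (14.0,-7.4) px matches the predicted (14.2,-7.4) for 40 mm, so the jaw is at its rear stop. I'll let go, lift and locate the cap.

Call:
{"method": "step_arm", "body": {
  "deltas": [
    {"offset": [0.2,0,-0.1],"roll": 0},
    {"offset": [0.2,0,-0.2],"roll": 0},
    {"offset": [0,0,-0.4],"roll": 0},
    {"offset": [0,0,-0.8],"roll": 0},
    {"offset": [0,0,-1.5],"roll": 0},
    {"offset": [0,0,-2.5],"roll": 0},
    {"offset": [0,0,-2.5],"roll": 0},
    {"offset": [0,0,-2],"roll": 0},
    {"offset": [0,0,0],"roll": 0}
  ],
  "fingers": 0
}}

```text
t: 22.98
tool_pos: [0.4221, -0.1973, 0.1186]
orientation: [2.507, 1.887, 0.003]
force: [0.6, -0.7, -0.4]
opening: 0.0008
```

```bash
python3 - <<'E'
from jaw import *
s=cams.read_camera("scene");t=cams.read_camera("top")
def white(p,img,cr,thr):
    hsv=cv2.cvtColor(img[cr[1]:cr[3],cr[0]:cr[2]],cv2.COLOR_RGB2HSV)
    m=((hsv[...,1]<thr[0])&(hsv[...,2]>thr[1])).astype(np.uint8)
    n,l,st,c=cv2.connectedComponentsWithStats(m);return [(st[i,:].tolist(),(c[i]+cr[:2]).round(1).tolist()) for i in range(1,n) if st[i,4]>30]
t0=cv2.imread("pics/t0.png")[:,:,::-1]
print("t0",white(t,t0,(215,190,255,225),(30,165)));print("t now",white(t,t["pixels"],(215,190,255,225),(30,165)))
P=[.5209,-.0145,.117]
print("pred cap",proj(t,P),proj(s,P))
print(cv2.cvtColor(t0[np.ix_([201],[224,228,232,236,240,244])],cv2.COLOR_RGB2HSV).tolist())
for n in("bottle",):
    for p in(s,t): print([(np.round(d["xy"],1).tolist(),round(d["score"],2)) for d in cams.pinpoint(p,n)])
jaw()
E
```

```text
t0 []
t now []
pred cap [230.33109137 200.38172718] [256.94214471 239.22356025]
[[[21, 50, 103], [98, 7, 154], [103, 11, 157], [100, 10, 156], [20, 51, 111], [20, 60, 111]]]
[([338.7, 291.5], 0.78), ([314.8, 323.8], 0.73), ([242.2, 328.7], 0.71), ([259.2, 280.9], 0.69)]
[([177.7, 235.5], 0.98), ([217.0, 280.3], 0.83), ([235.9, 206.7], 0.73), ([271.0, 280.1], 0.69)]
wheel 0.984 [13.75 -7.25] mm back ~ 38.6
carriage 0.98 [13.5   -6.625] mm back ~ 37.9
t 23.23 pos [ 0.4199 -0.196   0.115 ] toolz [-0.002  0.001 -1.   ] yaw 74.0 offset cm [ 3.73 -0.01  9.5 ] roll -0.001 F [0.7 0.5 0.6] q6 -0.27
```

```bash
python3 - <<'E'
from h import *
from scipy.optimize import least_squares
t=cams.read_camera("top");s=cams.read_camera("scene")
def white(img,cr,sm,v):
    hsv=cv2.cvtColor(np.ascontiguousarray(img[cr[1]:cr[3],cr[0]:cr[2]]),cv2.COLOR_RGB2HSV)
    m=((hsv[...,1]<sm)&(hsv[...,2]>v)).astype(np.uint8)
    n,l,st,c=cv2.connectedComponentsWithStats(m);return [(st[i,:].tolist(),c[i]+cr[:2]) for i in range(1,n) if st[i,4]>40]
w=white(t["pixels"],(220,188,246,216),28,135);print("top now",w)
w0=white(cv2.imread("pics/t0.png")[:,:,::-1],(220,188,246,216),28,135);print("t0",w0)
for q in w0+w: print(atz(t,q[1],.117))
c=(220+220/6-.5,220+121/6-.5);print("scene hand-read",atz(s,c,.117))
st=robot.read_state();R=Ro.from_rotvec(st["orientation"]).as_matrix()
E
```

```text
top now [([5, 6, 14, 14, 151], array([231.51655629, 200.11258278]))]
t0 [([5, 6, 14, 14, 151], array([231.51655629, 200.11258278]))]
[ 0.52143406 -0.0168123   0.117     ]
[ 0.52143406 -0.0168123   0.117     ]
scene hand-read [ 0.5212533  -0.01241228  0.117     ]
```

```bash
python3 -c "
from h import *
go((.5215,-.0145,.115),74)"
```

```text
t 23.32 pos [ 0.4201 -0.1961  0.1152] toolz [-0.001  0.001 -1.   ] yaw 74.0 offset cm [2.026e+01 4.720e+00 2.000e-02] roll -0.001 F [ 0.1 -0.3 -0.5] q6 -0.27
```

Call:
{"method": "step_arm", "body": {
  "deltas": [
    {"offset": [3.38,0.79,0],"roll": 0},
    {"offset": [3.38,0.79,0],"roll": 0},
    {"offset": [3.38,0.79,0],"roll": 0},
    {"offset": [3.38,0.79,0],"roll": 0},
    {"offset": [3.38,0.79,0],"roll": 0},
    {"offset": [3.38,0.79,0],"roll": 0},
    {"offset": [0,0,0],"roll": 0},
    {"offset": [0,0,0],"roll": 0}
  ],
  "fingers": 6.5,
  "grip_force": 15
}}

```text
t: 24.32
tool_pos: [0.5217, -0.0149, 0.1156]
orientation: [-2.509, -1.89, 0.002]
force: [-0.4, -0.6, 0.0]
opening: 0.0649
```

```bash
python3 - <<'E'
from h import *
go((.5215,-.0145,.058),74)
s=cams.read_camera("scene");tp=robot.read_state()["tool_pos"]
cr=(200,170,330,290);k=6
im=cv2.resize(s["pixels"][:,:,::-1][cr[1]:cr[3],cr[0]:cr[2]],None,fx=k,fy=k,interpolation=cv2.INTER_CUBIC)
im=im[:600]
ux=np.array([.2756,.9613,0]);uy=np.array([-ux[1],ux[0],0])
for sg in(-1,1):
    pts=[proj(s,tp+[0,0,.034]+a*ux+sg*b*uy) for a,b in((.0075,.0325),(-.0075,.0325),(-.0075,.05),(.0075,.05))]
    cv2.polylines(im,[((np.array(pts)-cr[:2]+.5)*k).astype(int)],True,(0,0,255),1)
pts=[proj(s,[.5213+.014*np.cos(a),-.0155+.014*np.sin(a),.117]) for a in np.arange(0,6.28,.3)]
cv2.polylines(im,[((np.array(pts)-cr[:2]+.5)*k).astype(int)],True,(0,255,0),1)
cv2.imwrite("pics/s8.png",im)
E
```

```text
t 24.32 pos [ 0.5217 -0.0149  0.1156] toolz [-0.001 -0.    -1.   ] yaw 74.0 offset cm [ 0.04 -0.03  5.76] roll -0.0 F [-0.4 -0.6  0. ] q6 0.15
```

View pics/s8.png

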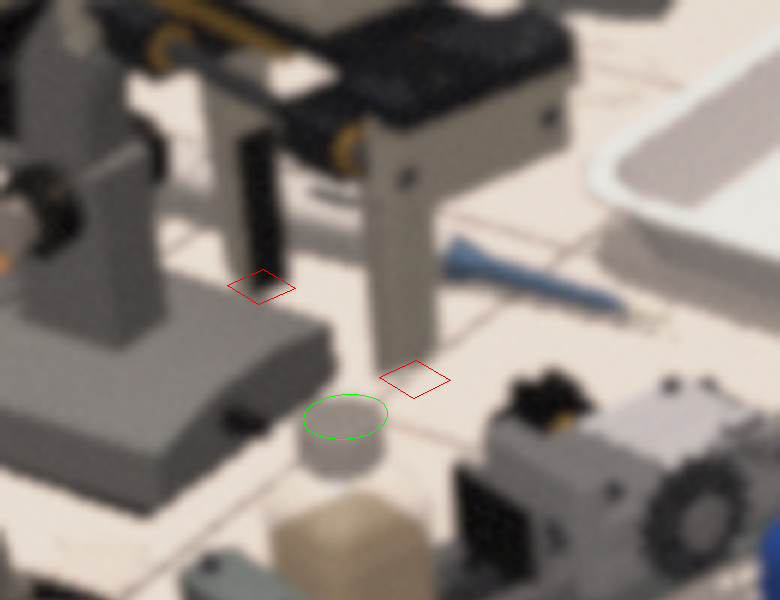

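The fingers straddle the cap: the tips are at crop (262,290) and (405,375), and the cap is at (343,420). The jaw is back with a clear gap to the bottle. Going down on the cap now.

Call:
{"method": "step_arm", "body": {
  "deltas": [
    {"offset": [0,0,1.2],"roll": 0},
    {"offset": [0,0,1.2],"roll": 0},
    {"offset": [0,0,1.0],"roll": 0},
    {"offset": [0,0,0.6],"roll": 0},
    {"offset": [0,0,0.4],"roll": 0},
    {"offset": [0,0,0],"roll": 0}
  ]
}}

```text
t: 25.12
tool_pos: [0.5222, -0.0146, 0.0719]
orientation: [-2.509, -1.89, 0.0]
force: [-0.7, 0.3, -0.3]
opening: 0.0646
```

Call:
{"method": "step_arm", "body": {
  "deltas": [
    {"offset": [0,0,0.4],"roll": 0},
    {"offset": [0,0,0.4],"roll": 0},
    {"offset": [0,0,0.4],"roll": 0},
    {"offset": [0,0,0],"roll": 0}
  ]
}}

```text
t: 25.62
tool_pos: [0.5219, -0.0146, 0.0596]
orientation: [-2.509, -1.889, 0.001]
force: [-0.4, -0.6, 0.2]
opening: 0.0651
```

Call:
{"method": "step_arm", "body": {
  "deltas": [
    {"offset": [0,0,0],"roll": 0},
    {"offset": [0,0,0],"roll": 0},
    {"offset": [0,0,0],"roll": 0},
    {"offset": [0,0,0],"roll": 0},
    {"offset": [0,0,0],"roll": 0}
  ],
  "fingers": 1.5,
  "grip_force": 15
}}

```text
t: 26.25
tool_pos: [0.5223, -0.0147, 0.0602]
orientation: [2.51, 1.89, 0.0]
force: [0.5, 1.5, -0.1]
opening: 0.0277
```

The grip closed at 27.7 mm, which is the cap's diameter. Lifting.

Call:
{"method": "step_arm", "body": {
  "deltas": [
    {"offset": [0,0,0],"roll": 0},
    {"offset": [0,0,-0.3],"roll": 0},
    {"offset": [0,0,-0.6],"roll": 0},
    {"offset": [0,0,-0.8],"roll": 0},
    {"offset": [0,0,0],"roll": 0}
  ],
  "grip_force": 22
}}

```text
t: 26.88
tool_pos: [0.5231, -0.0148, 0.0784]
orientation: [2.509, 1.889, 0.002]
force: [0.4, 0.2, -1.2]
opening: 0.0275
```

Call:
{"method": "step_arm", "body": {
  "deltas": [
    {"offset": [0,0,-1.5],"roll": 0},
    {"offset": [0,0,-1.5],"roll": 0},
    {"offset": [0,0,-1.5],"roll": 0},
    {"offset": [0,0,-1.5],"roll": 0},
    {"offset": [0,0,-1.5],"roll": 0},
    {"offset": [0,0,-1.0],"roll": 0},
    {"offset": [0,0,0],"roll": 0},
    {"offset": [0,0,0],"roll": 0}
  ]
}}

```text
t: 27.88
tool_pos: [0.5219, -0.0146, 0.1615]
orientation: [-2.509, -1.889, 0.001]
force: [-0.5, -0.2, -2.0]
opening: 0.0275
```

```bash
python3 - <<'E'
from h import *
s=cams.read_camera("scene");t=cams.read_camera("top")
for p,n,z in((s,"tray",0),(t,"tray",0),(s,"other_bottle",.003),(t,"other_bottle",.003)):
    print(n,[atz(p,d["xy"],z)[:2].round(4) for d in cams.pinpoint(p,n)[:2]])
print("bottle",[np.round(d["xy"],1).tolist() for d in cams.pinpoint(s,"bottle")])
tp=robot.read_state()["tool_pos"];print("pred bottle origin",proj(s,tp+[0,0,.034-.080]), proj(s,[.521,-.0145,.012]))
go((.48,-.360,.150))
E
```

```text
tray [array([ 0.4734, -0.4262])]
tray [array([ 0.4776, -0.4291])]
other_bottle []
other_bottle [array([ 0.4934, -0.4686])]
bottle [[339.7, 290.9], [256.9, 241.8], [315.6, 316.2], [245.1, 328.7]]
pred bottle origin [256.5528331  239.53390434] [260.92391384 281.96623866]
t 28.23 pos [ 0.5221 -0.0146  0.1618] toolz [-0.001  0.    -1.   ] yaw 74.0 offset cm [-34.35   5.5    1.18] roll None F [-0.2  0.4 -1.7] q6 0.15
```

The bottle hangs in the grip: weight about 1.8 N, detected at (257,242) against a predicted (257,240). Carrying it to the tray's near half.

Call:
{"method": "step_arm", "body": {
  "deltas": [
    {"offset": [-1.8,0.27,0],"roll": 0},
    {"offset": [-3.2,0.49,0],"roll": 0},
    {"offset": [-4.2,0.64,0],"roll": 0},
    {"offset": [-4.2,0.64,0],"roll": 0},
    {"offset": [-4.2,0.64,0],"roll": 0},
    {"offset": [-4.2,0.64,0],"roll": 0},
    {"offset": [-4.2,0.64,0],"roll": 0},
    {"offset": [-4.2,0.64,0],"roll": 0},
    {"offset": [-3.2,0.49,0],"roll": 0},
    {"offset": [-2.2,0.34,0],"roll": 0},
    {"offset": [0,0,0],"roll": 0},
    {"offset": [0,0,0],"roll": 0}
  ]
}}

```text
t: 29.72
tool_pos: [0.4761, -0.3712, 0.162]
orientation: [-2.509, -1.89, -0.0]
force: [-0.1, -0.1, -1.6]
opening: 0.0275
```

```bash
python3 - <<'E'
from h import *
s=cams.read_camera("scene");go((.476,-.372,.062))
tp=robot.read_state()["tool_pos"];B=tp-[0,0,.048]
print("pred bottle",proj(s,B),[(np.round(d["xy"],1).tolist(),round(d["score"],2)) for d in cams.pinpoint(s,"bottle")],
 "tray",[atz(s,d["xy"],0)[:2].round(4) for d in cams.pinpoint(s,"tray")],"other",[atz(s,d["xy"],.003)[:2].round(4) for d in cams.pinpoint(s,"other_bottle")])
E
```

```text
t 29.77 pos [ 0.4763 -0.371   0.1621] toolz [-0.     0.001 -1.   ] yaw 74.0 offset cm [-1.100e-01  1.000e-02  1.001e+01] roll None F [-0.7  0.4 -1.7] q6 -0.47
pred bottle [361.70659687 175.70319843] [([362.8, 175.1], 0.92), ([241.2, 329.5], 0.69), ([339.0, 289.0], 0.67), ([314.3, 318.7], 0.66)] tray [array([ 0.4722, -0.4179])] other [array([ 0.4929, -0.4623]), array([ 0.473 , -0.4143])]
```

Call:
{"method": "step_arm", "body": {
  "deltas": [
    {"offset": [0,0,0.8],"roll": 0},
    {"offset": [0,0,1.5],"roll": 0},
    {"offset": [0,0,1.8],"roll": 0},
    {"offset": [0,0,1.8],"roll": 0},
    {"offset": [0,0,1.5],"roll": 0},
    {"offset": [0,0,1.2],"roll": 0},
    {"offset": [0,0,0.8],"roll": 0},
    {"offset": [0,0,0.4],"roll": 0},
    {"offset": [0,0,0],"roll": 0},
    {"offset": [0,0,0],"roll": 0}
  ]
}}

```text
t: 31.18
tool_pos: [0.4765, -0.3721, 0.0648]
orientation: [2.509, 1.889, 0.0]
force: [0.1, 0.1, -1.9]
opening: 0.028
```

Call:
{"method": "step_arm", "body": {
  "deltas": [
    {"offset": [0,0,0.15],"roll": 0},
    {"offset": [0,0,0.15],"roll": 0},
    {"offset": [0,0,0.15],"roll": 0},
    {"offset": [0,0,0],"roll": 0}
  ]
}}

```text
t: 31.68
tool_pos: [0.4759, -0.3716, 0.0594]
orientation: [-2.509, -1.889, 0.0]
force: [0.5, -1.0, -1.8]
opening: 0.0276
```

Call:
{"method": "step_arm", "body": {
  "deltas": [
    {"offset": [0,0,0.1],"roll": 0},
    {"offset": [0,0,0.1],"roll": 0},
    {"offset": [0,0,0.1],"roll": 0},
    {"offset": [0,0,0],"roll": 0}
  ]
}}

```text
t: 32.17
tool_pos: [0.476, -0.3717, 0.0565]
orientation: [-2.51, -1.89, 0.0]
force: [0.5, -0.4, -1.7]
opening: 0.0276
```

Call:
{"method": "step_arm", "body": {
  "deltas": [
    {"offset": [0,0,0.07],"roll": 0},
    {"offset": [0,0,0.07],"roll": 0},
    {"offset": [0,0,0],"roll": 0}
  ]
}}

```text
t: 32.55
tool_pos: [0.476, -0.3717, 0.0551]
orientation: [-2.51, -1.89, 0.0]
force: [0.6, 0.7, -0.7]
opening: 0.0276
```

Call:
{"method": "step_arm", "body": {
  "deltas": [
    {"offset": [0,0,0.06],"roll": 0},
    {"offset": [0,0,0],"roll": 0}
  ]
}}

```text
t: 32.8
tool_pos: [0.4761, -0.3718, 0.0546]
orientation: [-2.51, -1.89, -0.0]
force: [0.4, -0.1, -1.6]
opening: 0.0279
```

Call:
{"method": "step_arm", "body": {
  "deltas": [
    {"offset": [0,0,0.06],"roll": 0},
    {"offset": [0,0,0],"roll": 0},
    {"offset": [0,0,0],"roll": 0}
  ]
}}

```text
t: 33.17
tool_pos: [0.4761, -0.3718, 0.054]
orientation: [-2.51, -1.89, -0.0]
force: [0.1, 0.1, -2.0]
opening: 0.0277
```

Call:
{"method": "step_arm", "body": {
  "deltas": [
    {"offset": [0,0,0.06],"roll": 0},
    {"offset": [0,0,0],"roll": 0},
    {"offset": [0,0,0],"roll": 0}
  ]
}}

```text
t: 33.55
tool_pos: [0.4761, -0.3718, 0.0534]
orientation: [-2.51, -1.89, 0.0]
force: [-0.4, -0.2, -1.8]
opening: 0.0281
```

Call:
{"method": "step_arm", "body": {
  "deltas": [
    {"offset": [0,0,0.06],"roll": 0},
    {"offset": [0,0,0],"roll": 0}
  ]
}}

```text
t: 33.8
tool_pos: [0.4762, -0.372, 0.0531]
orientation: [2.509, 1.889, 0.0]
force: [-0.3, -0.4, 0.3]
opening: 0.0276
```

Call:
{"method": "step_arm", "body": {
  "deltas": [
    {"offset": [0,0,0.06],"roll": 0},
    {"offset": [0,0,0],"roll": 0}
  ]
}}

```text
t: 34.05
tool_pos: [0.4763, -0.3723, 0.0529]
orientation: [2.509, 1.889, -0.0]
force: [-1.3, -1.2, 3.3]
opening: 0.0273
```

Call:
{"method": "step_arm", "body": {
  "deltas": [
    {"offset": [0,0,0.06],"roll": 0},
    {"offset": [0,0,0],"roll": 0}
  ]
}}

```text
t: 34.3
tool_pos: [0.4765, -0.3725, 0.0528]
orientation: [2.508, 1.889, -0.0]
force: [-1.1, -0.6, 6.9]
opening: 0.0281
```

The bottle is on the floor. I'll ease off the load, open slowly and lift.

Call:
{"method": "step_arm", "body": {
  "deltas": [
    {"offset": [0,0,-0.06],"roll": 0},
    {"offset": [0,0,-0.04],"roll": 0},
    {"offset": [0,0,0],"roll": 0}
  ],
  "grip_force": 8
}}

```text
t: 34.67
tool_pos: [0.4763, -0.3719, 0.0527]
orientation: [2.509, 1.89, 0.0]
force: [1.0, -1.6, 1.9]
opening: 0.0281
```

Call:
{"method": "step_arm", "body": {
  "deltas": [
    {"offset": [0,0,0],"roll": 0},
    {"offset": [0,0,0],"roll": 0},
    {"offset": [0,0,0],"roll": 0},
    {"offset": [0,0,0],"roll": 0},
    {"offset": [0,0,0],"roll": 0}
  ],
  "fingers": 5.5
}}

```text
t: 35.3
tool_pos: [0.476, -0.3718, 0.0526]
orientation: [-2.51, -1.89, 0.0]
force: [-0.1, 0.5, 0.6]
opening: 0.0549
```

Call:
{"method": "step_arm", "body": {
  "deltas": [
    {"offset": [0,0,-0.5],"roll": 0},
    {"offset": [0,0,-1],"roll": 0},
    {"offset": [0,0,-1.5],"roll": 0},
    {"offset": [0,0,-2],"roll": 0},
    {"offset": [0,0,-2.5],"roll": 0},
    {"offset": [0,0,-2.5],"roll": 0},
    {"offset": [0,0,-2],"roll": 0},
    {"offset": [0,0,0],"roll": 0}
  ]
}}

```text
t: 36.3
tool_pos: [0.4773, -0.3729, 0.1756]
orientation: [2.506, 1.887, 0.001]
force: [-0.9, -0.1, -0.1]
opening: 0.0549
```

```bash
python3 - <<'E'
from jaw import *
jaw();s=cams.read_camera("scene");t=cams.read_camera("top")
print("pred",proj(s,[.4765,-.3725,.006]),proj(t,[.4765,-.3725,.006]))
print("ref (start)","petri s(376,270) t(323,298), oil s(252,377) t(139,275), other s(373,196) t(450,222)")
for n in("bottle","other_bottle","petri_dish","oil"):
    for p,m in((s,"s"),(t,"t")): print(n,m,[(np.round(d["xy"],1).tolist(),round(d["score"],2)) for d in cams.pinpoint(p,n)])
s0=cv2.imread("pics/s0.png").astype(int);d=(np.abs(s["pixels"][:,:,::-1].astype(int)-s0).max(2)>40).astype(np.uint8)
n,l,stt,c=cv2.connectedComponentsWithStats(d);print("changed",[x.tolist() for x in stt[1:] if x[4]>25])
ms=cams.silhouettes(s,"bottle")
for m in ms:
    if abs(m["xy"][0]-355)<25 and m["xy"][1]<215:
        ys,xs=np.nonzero(m["mask"]);print("bottle mask",m["score"],m["xy"],xs.min(),xs.max(),ys.min(),ys.max())
print("pred top",proj(s,[.4765,-.3725,.111]))
E
```

```text
wheel 0.984 [13.75 -7.25] mm back ~ 38.6
carriage 0.98 [13.5   -6.625] mm back ~ 37.9
t 36.35 pos [ 0.4765 -0.3723  0.1737] toolz [ 0.001 -0.001 -1.   ] yaw 74.0 offset cm [ 19.13 -10.37  15.34] roll -0.001 F [-0.1  0.6 -0.2] q6 -0.47
pred [361.30201396 214.71370958] [403.47649052 229.95285225]
ref (start) petri s(376,270) t(323,298), oil s(252,377) t(139,275), other s(373,196) t(450,222)
bottle s [([359.0, 214.9], 0.96), ([314.9, 321.0], 0.71), ([242.0, 326.3], 0.67), ([339.1, 290.4], 0.66), ([371.3, 197.4], 0.16)]
bottle t [([274.6, 279.0], 0.97), ([400.8, 234.1], 0.93), ([177.8, 236.4], 0.79), ([216.8, 281.0], 0.67)]
other_bottle s [([373.4, 197.6], 0.63)]
other_bottle t []
petri_dish s [([378.4, 269.9], 0.69)]
petri_dish t [([403.1, 232.7], 0.66), ([324.9, 295.5], 0.58)]
oil s [([253.9, 378.1], 0.82)]
oil t [([141.4, 276.1], 0.54)]
changed [[340, 0, 11, 27, 124], [372, 0, 12, 41, 324], [325, 0, 157, 319, 12863], [431, 0, 9, 103, 151], [467, 0, 42, 56, 913], [345, 42, 39, 14, 298], [348, 56, 34, 11, 244], [464, 62, 39, 37, 554], [493, 97, 7, 9, 30], [467, 105, 9, 16, 113], [347, 108, 10, 27, 226], [456, 110, 33, 62, 1226], [501, 165, 6, 11, 32], [488, 171, 9, 10, 81], [467, 173, 32, 35, 664], [356, 179, 7, 7, 30], [442, 184, 14, 77, 335], [500, 184, 45, 52, 741], [458, 190, 7, 24, 62], [587, 201, 16, 28, 124], [626, 211, 3, 19, 31], [244, 231, 81, 44, 1536], [328, 230, 10, 10, 54], [338, 230, 14, 12, 95], [459, 240, 8, 20, 62], [584, 240, 41, 32, 559], [311, 245, 16, 18, 75], [262, 271, 10, 6, 36], [264, 272, 15, 9, 33], [295, 276, 11, 8, 48], [400, 314, 48, 46, 763], [585, 381, 7, 10, 43], [554, 390, 29, 16, 254], [406, 392, 91, 38, 1730]]
bottle mask 0.57 [361.2, 198.1] 350 373 176 220
pred top [361.89871964 176.60542649]
```

```bash
python3 -c "
from plant import robot
print(robot.close_job())"
```

```text
the job is handed in; nothing more can be done
None
```

The bottle is free of the clamp and standing upright on the floor of the tray's near half. I handed the job in at about 37 s of the 59 s.

- **Lever and jaw:** I pressed the thumb lever with closed fingertips, with a downward force of about 8–12 N throughout. The jaw's sprung pad kicked it back a few mm. I then drew the jaw back until the lip took 11.5 N with no further motion. The measured shift was 14.0 px against 14.2 px predicted for 40 mm.
- **Bottle:** I took it by the cap, where the grip closed at 27.7 mm, and lifted it clear at about 1.8 N. I lowered it into the tray with a peak contact of about 7 N and eased that off before opening.
- **Last checks:** In the scene view the bottle's outline spans rows 176–220, against about 177–215 predicted for it standing upright at about (0.476, -0.372). The petri dish and oil bottle showed unmoved in both cameras, and the other bottle in the scene camera. The gripper was clear of everything.

**What disagreed:**
- The real fingertips sat about 34 mm above the reported TCP height. I found this from the pictures and confirmed it by contact, then corrected every height for it.
- The top camera missed the other bottle in the last check.
- After I let the lever up, the jaw tracked about 0.5–0.7 mm short of its rearmost reading. I left it there.
- On the way down the fingers grazed the lever's lip at 1–2 N before I shifted forward.
- Pressing the lever also gave a side force of up to 7 N that I did not fully explain.

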